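# Find the rocking corner of a cutting slab and pack it firm

## Task

The marble cutting slab rocks because the foot under one corner is worn. Press down on the corners until you find the one that gives, press that corner's packing tab down flat and leave the other three tabs up, then press firmly on the same corner again to prove that it no longer rocks, and draw back. Do it all by pressing with the fingers: do not pick up or shift the slab or the things around it.

Things in the scene. Friction and masses are not known exactly. Their poses are not given: they have to be found in the camera images.
- slab: white marble cutting slab, 150 x 136 x 18 mm, about 1 kg, lying loose on a low steel stand; origin at the centre of its underside (24 mm above the deck), x along its 150 mm side, away from the robot, y left. Lugs off its sides keep it from sliding. Under each corner stands a hard foot in a soft collar; exactly one, at any corner, is worn 4 mm short; it looks the same from above.
- corner_front_left (a point): point on the slab's top over its front left foot (as the robot sees it), 18 mm in from both edges: where to press. Over the worn foot, 5 to 10 N straight down makes the corner sink 3 to 4 mm (the slab tips 0.04 to 0.05 rad); it comes back when let go. Over a sound foot it sinks less than 1 mm.
- corner_front_right (a point): point on the slab's top over its front right foot (as the robot sees it), 18 mm in from both edges: where to press. Over the worn foot, 5 to 10 N straight down makes the corner sink 3 to 4 mm (the slab tips 0.04 to 0.05 rad); it comes back when let go. Over a sound foot it sinks less than 1 mm.
- corner_back_right (a point): point on the slab's top over its back right foot (as the robot sees it), 18 mm in from both edges: where to press. Over the worn foot, 5 to 10 N straight down makes the corner sink 3 to 4 mm (the slab tips 0.04 to 0.05 rad); it comes back when let go. Over a sound foot it sinks less than 1 mm.
- corner_back_left (a point): point on the slab's top over its back left foot (as the robot sees it), 18 mm in from both edges: where to press. Over the worn foot, 5 to 10 N straight down makes the corner sink 3 to 4 mm (the slab tips 0.04 to 0.05 rad); it comes back when let go. Over a sound foot it sinks less than 1 mm.
- tab_front_left (a joint): packing tab of the front left corner: steel lever sloping up from under the slab's front edge; 0 rad = fully up (starts at 0 to 0.06), 0.40 = flat, at its stop. Stiff hinge: stays where left, needs about 13 N down on the pad's middle. Flat, it packs its foot up by 4 mm: this levels and firms the worn corner, but tips the slab if done at another.
- tab_front_right (a joint): packing tab of the front right corner: steel lever sloping up from under the slab's front edge; 0 rad = fully up (starts at 0 to 0.06), 0.40 = flat, at its stop. Stiff hinge: stays where left, needs about 13 N down on the pad's middle. Flat, it packs its foot up by 4 mm: this levels and firms the worn corner, but tips the slab if done at another.
- tab_back_right (a joint): packing tab of the back right corner: steel lever sloping up from under the slab's back edge; 0 rad = fully up (starts at 0 to 0.06), 0.40 = flat, at its stop. Stiff hinge: stays where left, needs about 13 N down on the pad's middle. Flat, it packs its foot up by 4 mm: this levels and firms the worn corner, but tips the slab if done at another.
- tab_back_left (a joint): packing tab of the back left corner: steel lever sloping up from under the slab's back edge; 0 rad = fully up (starts at 0 to 0.06), 0.40 = flat, at its stop. Stiff hinge: stays where left, needs about 13 N down on the pad's middle. Flat, it packs its foot up by 4 mm: this levels and firms the worn corner, but tips the slab if done at another.
- pad_front_left (a point): middle of the top of the front left tab's ribbed black thumb pad (22 x 21 mm), 34 mm from the tab's hinge, about 27 mm outside the slab's edge; about 22 mm above the deck when up, 9 mm when flat
- pad_front_right (a point): middle of the top of the front right tab's ribbed black thumb pad (22 x 21 mm), 34 mm from the tab's hinge, about 27 mm outside the slab's edge; about 22 mm above the deck when up, 9 mm when flat
- pad_back_right (a point): middle of the top of the back right tab's ribbed black thumb pad (22 x 21 mm), 34 mm from the tab's hinge, about 27 mm outside the slab's edge; about 22 mm above the deck when up, 9 mm when flat
- pad_back_left (a point): middle of the top of the back left tab's ribbed black thumb pad (22 x 21 mm), 34 mm from the tab's hinge, about 27 mm outside the slab's edge; about 22 mm above the deck when up, 9 mm when flat. The wire slicer's raised bow stands beyond it, 20 mm or more to its left and up to about 150 mm high: keep the gripper's body clear of it
- half_wheel: half wheel of cheese lying on the deck at the left, 75 x 146 x 36 mm; a bystander; origin at the centre of its underside
- brick: grey ashed cheese in the form of a truncated pyramid, 57 x 63 x 51 mm, on the deck left of the slab; a bystander; origin at the centre of its underside
- drum: tall drum of white cheese, 63 mm across, 72 mm high, on the deck at the left; a bystander; origin at the centre of its underside
- pyramid: white pyramid cheese, 77 x 79 x 81 mm, on the deck at the left; a bystander; origin at the centre of its underside
- marker_pen: green and white marker pen, 135 mm long, 17 mm thick, on the deck behind the slab; a bystander; origin at the centre of its underside

How it is judged (in metres and radians):
On the way, in this order (a step that is already met when the one before it is completed fails the run):
1. the fingers press the worn corner and the slab rocks by more than 0.03 rad (contact force between the fingers and slab above 1 N and angle between slab's own z axis and vertical above 0.03 rad and value of joint each of tab_front_left, tab_front_right, tab_back_right, tab_back_left below 0.15 rad), for 0.05 s.
2. one tab, and only one, is pressed flat and the slab lies level (((value of joint tab_front_left above 0.36 rad and value of joint each of tab_front_right, tab_back_right, tab_back_left below 0.15 rad) or (value of joint each of tab_front_left, tab_back_right, tab_back_left below 0.15 rad and value of joint tab_front_right above 0.36 rad) or (value of joint each of tab_front_left, tab_front_right, tab_back_left below 0.15 rad and value of joint tab_back_right above 0.36 rad) or (value of joint each of tab_front_left, tab_front_right, tab_back_right below 0.15 rad and value of joint tab_back_left above 0.36 rad)) and angle between slab's own z axis and vertical below 0.015 rad), for 0.2 s.
3. the fingers press with over 4 N on the corner whose tab is flat, and the slab stays level ((((value of joint tab_front_left above 0.36 rad and value of joint each of tab_front_right, tab_back_right, tab_back_left below 0.15 rad) and horizontal distance between the grasp point and corner_front_left below 0.06 m and contact force between the fingers and slab above 4 N and angle between slab's own z axis and vertical below 0.015 rad) or ((value of joint each of tab_front_left, tab_back_right, tab_back_left below 0.15 rad and value of joint tab_front_right above 0.36 rad) and horizontal distance between the grasp point and corner_front_right below 0.06 m and contact force between the fingers and slab above 4 N and angle between slab's own z axis and vertical below 0.015 rad) or ((value of joint each of tab_front_left, tab_front_right, tab_back_left below 0.15 rad and value of joint tab_back_right above 0.36 rad) and horizontal distance between the grasp point and corner_back_right below 0.06 m and contact force between the fingers and slab above 4 N and angle between slab's own z axis and vertical below 0.015 rad) or ((value of joint each of tab_front_left, tab_front_right, tab_back_right below 0.15 rad and value of joint tab_back_left above 0.36 rad) and horizontal distance between the grasp point and corner_back_left below 0.06 m and contact force between the fingers and slab above 4 N and angle between slab's own z axis and vertical below 0.015 rad))), for 0.2 s.
At the end, for the whole second after the job is handed in: exactly one tab is flat (over 0.36 rad), the other three are still up (under 0.15 rad), and the slab lies still and level (tilt under 0.015 rad), which only the tab of the worn corner allows (all of step 2 and linear speed of slab below 0.01 m/s); the robot touches nothing.
It fails at once if the slab is lifted or shifted by more than 12 mm (distance of slab from where it was at the start of the episode above 0.012 m).
It fails at once if a thing around the slab is moved by more than 20 mm (distance of any of half_wheel, brick, drum, pyramid, marker_pen from where it was at the start of the episode above 0.02 m).
It also fails if it takes over 48 s, if anything falls off the work surface, if the arm or the gripper's body presses on something with over 40 N, if the wrist force passes 120 N, or if a joint passes its speed limit or range.

## Robot

A 6-joint arm with a two-finger parallel gripper is mounted at the origin on a cart in front of the work surface, level with it; the furniture and walls round the work are solid. World frame = base frame: x ahead of the robot, y to its left, z up, the work surface at z = 0. Lengths are in mm, angles in degrees, forces in N, time in s.
With the tool pointing down it reaches from about 350 to 850 mm from the base axis. Payload 8.1 kg.
Tool frame: the origin (TCP) lies midway between the tips of the shut fingers; the grasp point (between the pads) lies 19 mm behind it; z points along the fingers, x is the direction in which the jaws open and shut, and the axes are right-handed (so a half turn about z gives the same grasp; the last joint's range is limited). The gripper opens to 85 mm and grips with 20 to 120 N. Pads are 22 mm wide; open, the fingers measure 114 mm over their backs; the gripper's body (76 mm by 85 mm) begins 54 mm behind the grasp point. The pads swing forward as they close: fully open they stand 13 mm farther back than shut.
Start: joints at [71.941, 7.471, 85.268, -0, 87.261, -4.893], TCP at [136.647, 584.237, 231.292] pointing down, gripper open.
Joint ranges: [-169.43, 169.43], [-51.17, 129.36], [1.28, 143.12], [-76.62, 256.62], [0, 156.53], [-152.29, 152.29]. Speed limits (degrees/s): [136.94, 136.94, 159.86, 180, 180, 180].

## Interface

Orientations are given as [roll, pitch, yaw] about the fixed x, y, z axes, in that order (R = Rz(yaw) Ry(pitch) Rx(roll)).
In Python, from bench import monitor, cams, r gives the robot as it stands.
- The arm moves only by the tool jog_arm, never from a script. Its arguments are lists of equal length, an entry for each row: "offset": the shift along the tool's x, y, z in mm, a list of three; "delta_rot": the turn, a rotation vector about the tool's x, y, z in degrees, a list of three; "jaw": the opening in per cent of the stroke, from 0 (shut) to 100 (fully open). In form: {"offset": [[x, y, z], ...], "delta_rot": [[rx, ry, rz], ...], "jaw": [jaw, ...]}. A call has 1 to 20 rows; each row shifts and turns the pose as measured when the row begins, along the tool's axes as they then stand; what a row does not reach is not made up. A row lasts 1/10 s, in which the tool goes at most 50 mm and 8.59 degrees, less where a joint would pass 70% of its speed; a pose out of reach is approached as far as the arm can. A call is refused whole if a number of a shift passes 50 or a number of a turn 8.59, either way. A call with a gripper value outside its range is refused whole. The fingers move at their own pace and stop on an object; "newtons" is the grip in N (left out, the last holds). Time passes only in rows, so rows that do not move let the fingers close. It gives the time, the measured TCP pose, the force and the opening at its end, in the units of the state.
- monitor.sense(): the state, without advancing time (a new reading comes with each control period).
- cams.snapshot(name): name is "scene" or "top" or "wrist"; returns (picture, depth): 384x512x3 uint8, red, green, blue; 384x512 float32, mm along the optical axis (not along the pixel's ray), 0 where there is no reading.
- cams.camera_model(name): a dict with "K" (3x3 intrinsics, pixels), "camera_from_world" (4x4, takes a point from world to camera coordinates). Camera axes: x right, y down, z forward; pixel columns grow to the right and rows downward; lengths in mm; the calibration is good to about 2 mm. A picture is of the moment at which its call begins: read the wrist's pose just before it. camera_model takes no time and is no camera call; for the wrist camera it gives the pose at the moment of the call.
- r.hand_in(): hands the job in, once; it reports no verdict.
The state is a dict: "time": time; "joint_pos": joint angles; "qd": joint speeds; "joint_efforts": joint torques, N m; "tool_pos": TCP position; "tcp_rot": TCP orientation; "ft_force": force on the tool from outside, world axes, zero at the start; "wrist_torque": the same for the moment, N m; "finger_gap": finger opening in mm.
Only numpy, scipy, OpenCV 4.12 (cv2) and the standard library are available. Lean on these libraries where they do the work, as an engineer would, in place of code of your own. Each camera call takes 0.05 s, during which the arm holds its last target.

## Working session

There is one attempt and no reset: what is moved stays moved. The work goes in short steps, Python scripts to look and compute and a tool call to move; the robot and the scene stay as the last step left them, time stands still between calls to the robot, and variables do not carry over. Pictures are saved under pics/ and viewed, and the job is handed in when it is done.

Besides the shell and the picture viewer there is one more tool, called after "Request:" as name(argument=value, ...) on one line, values as JSON. jog_arm: Moves the arm, as the interface text tells. Its arguments: {"type":"object","properties":{"offset":{"type":"array","items":{"type":"array","items":{"type":"number"}}},"delta_rot":{"type":"array","items":{"type":"array","items":{"type":"number"}}},"jaw":{"type":"array","items":{"type":"number"}},"newtons":{"type":"number"}},"required":["offset","delta_rot","jaw"]}

```bash
ls; mkdir -p pics; python3 - <<'E'
from bench import monitor,cams,r
import cv2,numpy as np
print(monitor.sense())
for n in ("scene","top"):
    p,d=cams.snapshot(n); cv2.imwrite(f"pics/{n}0.png",p[:,:,::-1]); np.save(f"{n}_d.npy",d); np.save(f"{n}_p.npy",p)
    print(n,cams.camera_model(n))
E
```

```text
pics
{'time': 0.0, 'joint_pos': array([ 7.19414062e+01,  7.51384971e+00,  8.53303883e+01,  4.67923701e-04,
        8.72608857e+01, -4.89260933e+00]), 'qd': array([ 0.04918761,  0.0469956 ,  0.10110922, -0.05568366, -0.02760798,
        0.01386939]), 'joint_efforts': array([ 1.31646422e-03, -5.69411767e+01, -5.00555384e+01, -3.02343024e-04,
        1.46407768e-02, -3.04678326e-05]), 'tool_pos': array([136.46294764, 583.70943863, 230.24691588]), 'tcp_rot': array([-1.79990569e+02,  1.04700785e-01,  7.68340014e+01]), 'ft_force': array([-0.07451543,  0.25835131, -0.2205379 ]), 'wrist_torque': array([-0.00727843,  0.01699517,  0.02045257]), 'finger_gap': 85.2267456472126}
scene {'K': array([[446.66692395,   0.        , 258.34296999],
       [  0.        , 446.66692395, 199.37340967],
       [  0.        ,   0.        ,   1.        ]]), 'camera_from_world': array([[ 9.02503516e-01, -4.29993849e-01,  2.43452954e-02,
        -4.37631899e+02],
       [-2.00590522e-01, -4.69691108e-01, -8.59740487e-01,
         2.98929134e+02],
       [ 3.81117890e-01,  7.71035377e-01, -5.10150567e-01,
         5.96188090e+02],
       [ 0.00000000e+00,  0.00000000e+00,  0.00000000e+00,
         1.00000000e+00]])}
top {'K': array([[398.92031392,   0.        , 251.92856731],
       [  0.        , 398.92031392, 193.30452388],
       [  0.        ,   0.        ,   1.        ]]), 'camera_from_world': array([[-2.75626405e-02, -9.99614306e-01,  3.39714516e-03,
         2.97726121e+02],
       [-9.78462880e-01,  2.62836174e-02, -2.04742677e-01,
         6.24117776e+02],
       [ 2.04574420e-01, -8.96722924e-03, -9.78809938e-01,
         7.76865287e+02],
       [ 0.00000000e+00,  0.00000000e+00,  0.00000000e+00,
         1.00000000e+00]])}
```

View pics/scene0.png

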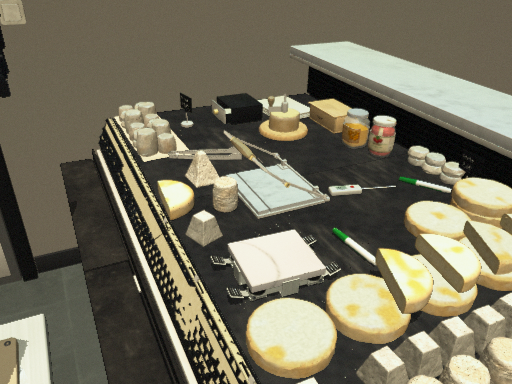

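View pics/top0.png

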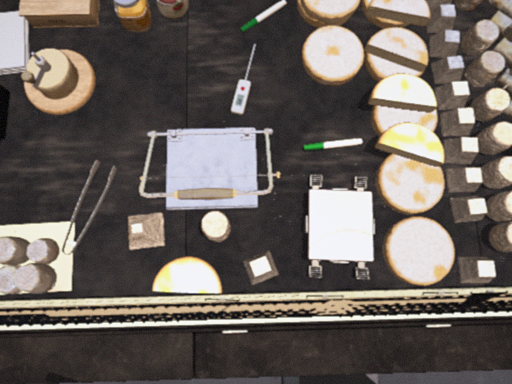

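The top view shows the slab centred near pixel (340,226). Its black pads are near (317,181), (361,183), (317,270) and (363,271), and the slicer bow is at the upper left. Next I'll turn these into positions.

```bash
cat > h.py <<'E'
import numpy as np
from bench import monitor,cams,r
import cv2
def cloud(n,d,m=None):
    M=cams.camera_model(n) if m is None else m;K=M['K'];T=np.linalg.inv(M['camera_from_world'])
    v,u=np.mgrid[:d.shape[0],:d.shape[1]]
    P=np.stack([(u-K[0,2])/K[0,0]*d,(v-K[1,2])/K[1,1]*d,d],-1)
    return P@T[:3,:3].T+T[:3,3]
def st():
    s=monitor.sense();print(round(s['time'],2),s['tool_pos'].round(1),s['tcp_rot'].round(2),s['ft_force'].round(1),s['joint_pos'].round(1),round(s['finger_gap'],1))
E
python3 - <<'E'
from h import *
d=np.load('top_d.npy');p=np.load('top_p.npy');W=cloud('top',d)
sl=np.zeros(d.shape,bool);sl[180:275,295:385]=1
z=W[...,2]
m=sl&(abs(z-42)<5)&(p.min(-1)>150)
q=W[m];print(m.sum(),q.mean(0))
mm=(m*255).astype('uint8');c=max(cv2.findContours(mm,0,2)[0],key=cv2.contourArea)
pts=np.array([W[a[0][1],a[0][0],:2] for a in c],np.float32)
rc=cv2.minAreaRect(pts);print(rc,cv2.boxPoints(rc))
big=cv2.resize(p[160:290,285:395],None,fx=5,fy=4.5,interpolation=2)
cv2.imwrite('pics/crop.png',big[:,:,::-1])
# pads: dark-ish heights
for (u,v) in [(317,181),(361,183),(317,270),(363,271)]:
    s=np.zeros(d.shape,bool);s[v-14:v+15,u-12:u+13]=1
    s&=(z>7)&(z<32);print((u,v),s.sum(),W[s].mean(0).round(1),W[s].min(0).round(1),W[s].max(0).round(1))
E
```

```text
4399 [562.49354737  94.57602429  42.05463776]
((564.198974609375, 91.75061798095703), (137.8867645263672, 150.26280212402344), 86.83541107177734) [[485.37616   27.059952]
 [635.40985   18.764786]
 [643.0218   156.44128 ]
 [492.9881   164.73645 ]]
(317, 181) 157 [664.9 138.1  19.3] [636.2 124.3  10.1] [679.3 157.4  31.3]
(361, 183) 152 [658.   38.2  19.3] [641.7  23.9   9.6] [671.8  51.5  26.1]
(317, 270) 186 [472.9 151.   19.1] [455.4 116.8   8.1] [499.8 167.4  31.6]
(363, 271) 180 [466.   51.7  19.7] [450.5  38.2   7. ] [487.   65.4  32. ]
```

View pics/crop.png

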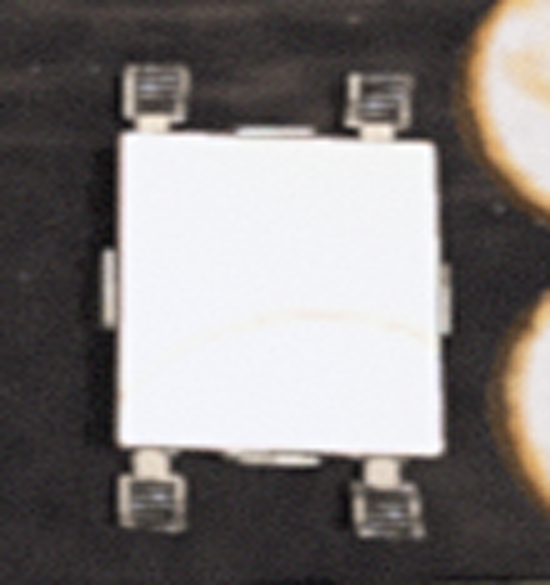

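Request:
jog_arm(offset=[[0,0,0],[0,0,0],[-37,28,0],[-37,28,0],[-37,28,0],[-37,28,0],[-37,28,0],[-37,28,0],[-37,28,0],[-37,28,0],[-37,28,0],[-37,28,0],[-37,28,0],[-37,28,0],[-37,28,0]], delta_rot=[[0,0,-5],[0,0,-5],[0,0,0],[0,0,0],[0,0,0],[0,0,0],[0,0,0],[0,0,0],[0,0,0],[0,0,0],[0,0,0],[0,0,0],[0,0,0],[0,0,0],[0,0,0]], jaw=[0,0,0,0,0,0,0,0,0,0,0,0,0,0,0])

```text
time: 1.6
tool_pos: [483.2, 68.8, 224.4]
tcp_rot: [-179.7, 0.6, 87.9]
ft_force: [-0.2, -0.2, 0.6]
finger_gap: 0.1
```

Request:
jog_arm(offset=[[-23,22,20],[0,0,40],[0,0,40],[0,0,40],[0,0,20],[0,0,0]], delta_rot=[[0,0,0],[0,0,0],[0,0,0],[0,0,0],[0,0,0],[0,0,0]], jaw=[0,0,0,0,0,0])

```text
time: 2.2
tool_pos: [507.0, 34.4, 58.8]
tcp_rot: [-179.8, 0.6, 87.3]
ft_force: [-0.7, 0.5, -0.4]
finger_gap: -0.0
```

```bash
python3 - <<'E'
from h import *
st()
p,d=cams.snapshot('wrist');cv2.imwrite('pics/w1.png',p[:,:,::-1])
p,d=cams.snapshot('top');cv2.imwrite('pics/t1.png',p[:,:,::-1])
E
```

```text
2.2 [507.   34.4  58.8] [-179.77    0.64   87.28] [-0.7  0.5 -0.4] [ -1.4   2.6 109.2  -0.7  68.4 -88.5] -0.0
```

View pics/w1.png

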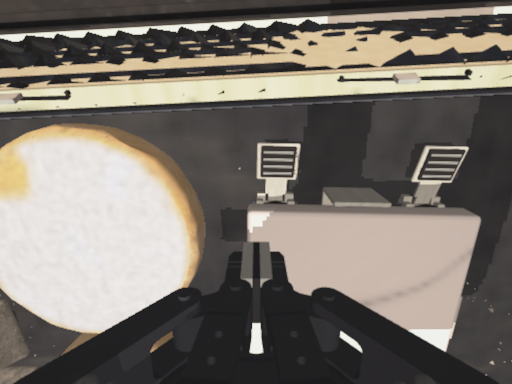

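View pics/t1.png

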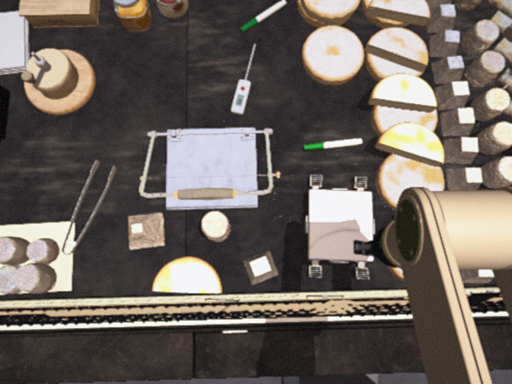

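The wrist view shows the fingers over the slab's right edge at about (257,265), and the front right pad at (278,160). I'll shift left 11 mm, then press.

Request:
jog_arm(offset=[[11,-2,8],[0,0,3],[0,0,0]], delta_rot=[[0,0,0],[0,0,0],[0,0,0]], jaw=[0,0,0])

```text
time: 2.6
tool_pos: [511.2, 46.9, 55.0]
tcp_rot: [179.5, 0.6, 87.3]
ft_force: [0.4, 0.2, 0.1]
finger_gap: 0.0
```

Request:
jog_arm(offset=[[0,0,3],[0,0,2]], delta_rot=[[0,0,0],[0,0,0]], jaw=[0,0])

```text
time: 2.8
tool_pos: [512.7, 47.3, 51.6]
tcp_rot: [179.3, 0.6, 87.4]
ft_force: [0.1, -0.5, -0.4]
finger_gap: -0.1
```

Request:
jog_arm(offset=[[0,-6,6],[0,-2,4]], delta_rot=[[0.5,0.6,0],[0,0,0]], jaw=[0,0])

```text
time: 3.0
tool_pos: [505.2, 47.6, 41.8]
tcp_rot: [179.8, -0.1, 87.4]
ft_force: [-1.3, -1.3, 24.6]
finger_gap: -0.2
```

Request:
jog_arm(offset=[[0,0,2]], delta_rot=[[0,0,0]], jaw=[0])

```text
time: 3.1
tool_pos: [505.5, 47.4, 41.6]
tcp_rot: [179.8, -0.1, 87.4]
ft_force: [-15.7, 0.4, 39.9]
finger_gap: 0.4
```

Front right is firm: at 25–40 N it stays at z≈41.7. Next is front left.

Request:
jog_arm(offset=[[0,0,-15],[33,1,-3],[33,1,0],[33,1,0],[0,0,0]], delta_rot=[[0,0,0],[0,0,0],[0,0,0],[0,0,0],[0,0,0]], jaw=[0,0,0,0,0])

```text
time: 3.6
tool_pos: [512.9, 147.3, 60.1]
tcp_rot: [179.7, -0.1, 87.0]
ft_force: [-0.5, 0.1, -0.0]
finger_gap: 0.1
```

Request:
jog_arm(offset=[[-2,-3,10],[0,0,4],[0,0,2]], delta_rot=[[0,0,0],[0,0,0],[0,0,0]], jaw=[0,0,0])

```text
time: 3.9
tool_pos: [508.7, 144.2, 41.8]
tcp_rot: [179.8, -0.1, 87.1]
ft_force: [0.5, 4.0, 25.5]
finger_gap: 0.2
```

Request:
jog_arm(offset=[[0,0,2]], delta_rot=[[0,0,0]], jaw=[0])

```text
time: 4.0
tool_pos: [509.1, 144.2, 41.5]
tcp_rot: [179.8, -0.1, 87.0]
ft_force: [-15.7, 4.7, 40.2]
finger_gap: -0.2
```

Front left is firm too. Next is back left, keeping low and right of the bow.

Request:
jog_arm(offset=[[0,0,-15],[0,38,-3],[0,38,0],[0,38,0],[0,0,0]], delta_rot=[[0,0,0],[0,0,0],[0,0,0],[0,0,0],[0,0,0]], jaw=[0,0,0,0,0])

```text
time: 4.5
tool_pos: [623.6, 132.5, 57.5]
tcp_rot: [-179.9, -0.1, 86.7]
ft_force: [-0.4, -1.0, 0.0]
finger_gap: -0.2
```

Request:
jog_arm(offset=[[5,0,9],[0,0,3],[0,0,1]], delta_rot=[[0,0,0],[0,0,0],[0,0,0]], jaw=[0,0,0])

```text
time: 4.8
tool_pos: [622.4, 135.7, 41.6]
tcp_rot: [-179.8, -0.0, 86.6]
ft_force: [1.5, -0.3, 2.0]
finger_gap: -0.1
```

Request:
jog_arm(offset=[[0,0,2]], delta_rot=[[0,0,0]], jaw=[0])

```text
time: 4.9
tool_pos: [622.6, 135.9, 40.2]
tcp_rot: [-179.8, -0.1, 86.6]
ft_force: [2.7, 2.1, 5.2]
finger_gap: 0.3
```

It gives: 40.2 mm at only 5 N. I'll continue to the bottom.

Request:
jog_arm(offset=[[0,0,2],[0,0,2]], delta_rot=[[0,0,0],[0,0,0]], jaw=[0,0])

```text
time: 5.1
tool_pos: [623.4, 136.4, 38.8]
tcp_rot: [179.9, -0.1, 86.6]
ft_force: [-2.7, -1.0, 11.0]
finger_gap: 0.1
```

Request:
jog_arm(offset=[[0,0,1],[0,0,0.5]], delta_rot=[[0,0,0],[0,0,0]], jaw=[0,0])

```text
time: 5.3
tool_pos: [623.2, 136.3, 39.5]
tcp_rot: [179.8, -0.1, 86.7]
ft_force: [-0.7, -2.2, 4.6]
finger_gap: 0.0
```

Request:
jog_arm(offset=[[0,0,2.5],[0,0,2.5]], delta_rot=[[0,0,0],[0,0,0]], jaw=[0,0])

```text
time: 5.5
tool_pos: [624.0, 136.6, 38.5]
tcp_rot: [179.6, -0.1, 86.7]
ft_force: [-6.9, -1.4, 18.1]
finger_gap: -0.0
```

Request:
jog_arm(offset=[[0,0,2]], delta_rot=[[0,0,0]], jaw=[0])

```text
time: 5.6
tool_pos: [624.1, 136.7, 38.6]
tcp_rot: [179.6, -0.1, 86.7]
ft_force: [-6.4, -2.6, 13.5]
finger_gap: -0.5
```

```bash
python3 - <<'E'
from h import *
st()
p,d=cams.snapshot('top');cv2.imwrite('pics/t2.png',p[:,:,::-1]);W=cloud('top',d);st()
m=np.zeros(d.shape,bool);m[185:265,305:380]=1
m&=(abs(W[...,2]-42)<5)&(p.min(-1)>150)
q=W[m];A=np.c_[q[:,:2],np.ones(len(q))];print(len(q),np.linalg.lstsq(A,q[:,2],rcond=None)[0])
d0=np.load('top_d.npy');q=cloud('top',d0)[m];A=np.c_[q[:,:2],np.ones(len(q))];print(np.linalg.lstsq(A,q[:,2],rcond=None)[0])
E
```

```text
5.6 [624.1 136.7  38.6] [ 1.7959e+02 -8.0000e-02  8.6720e+01] [-6.4 -2.6 13.5] [  7.8  22.3  88.8  -0.   68.5 -79. ] -0.5
5.65 [624.  136.6  38.6] [ 1.7958e+02 -7.0000e-02  8.6720e+01] [-5.8 -1.6 14.5] [  7.8  22.3  88.8  -0.   68.5 -79. ] 0.2
1422 [-3.36362927e-02 -2.93713027e-02  6.39738299e+01]
[-2.55121727e-02  1.17413236e-01  4.29768625e+01]
```

View pics/t2.png

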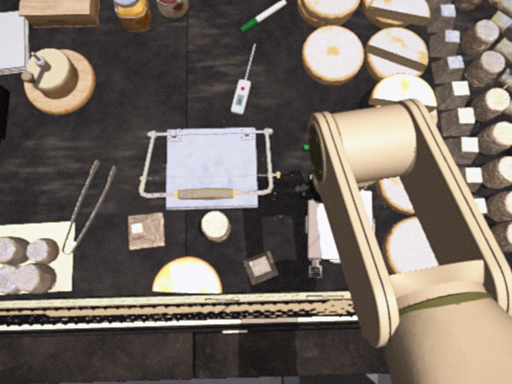

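The top-view fit shows a tilt of about 0.045 rad towards back left, so step 1 is met. Now I'll measure the pad and the bow.

Request:
jog_arm(offset=[[0,0,-12],[-10,0,-20],[-30,-20,-30],[-30,-20,-30],[0,0,0]], delta_rot=[[0,0,0],[0,0,0],[0,0,0],[0,0,0],[0,0,0]], jaw=[0,0,0,0,0])

```text
time: 6.15
tool_pos: [575.5, 68.3, 134.4]
tcp_rot: [179.7, -0.0, 87.0]
ft_force: [0.6, -0.1, 1.2]
finger_gap: 0.2
```

```bash
python3 - <<'E'
from h import *
st()
d=np.load('top_d.npy');W=cloud('top',d)
s=np.zeros(d.shape,bool);s[120:205,255:300]=1
z=W[...,2]
for lo,hi in [(15,30),(30,60),(60,80),(80,100),(100,125),(125,170)]:
    q=W[s&(z>lo)&(z<=hi)]
    if len(q): print(lo,hi,len(q),q.min(0).round(0),q.max(0).round(0))
d=np.load('scene_d.npy');W=cloud('scene',d);z=W[...,2]
s=(W[...,0]>560)&(W[...,0]<800)&(W[...,1]>120)&(W[...,1]<240)
for lo,hi in [(15,30),(30,60),(60,80),(80,100),(100,125),(125,170)]:
    q=W[s&(z>lo)&(z<=hi)]
    if len(q): print('s',lo,hi,len(q),q.min(0).round(0),q.max(0).round(0))
M=cams.camera_model('wrist');p,d=cams.snapshot('wrist');cv2.imwrite('pics/w2.png',p[:,:,::-1])
W=cloud('wrist',d,M);np.save('w2.npy',W);np.save('w2p.npy',p);st()
E
```

```text
6.15 [575.5  68.3 134.4] [ 1.7971e+02 -1.0000e-02  8.6950e+01] [ 0.6 -0.1  1.2] [  1.7   7.8  95.2  -0.   76.7 -85.2] 0.2
15 30 33 [616. 270.  15.] [745. 274.  28.]
30 60 85 [746. 231.  34.] [786. 270.  59.]
60 80 41 [710. 242.  61.] [748. 248.  80.]
80 100 46 [676. 242.  80.] [715. 249. 100.]
100 125 94 [643. 225. 100.] [678. 274. 124.]
125 170 91 [614. 242. 126.] [641. 276. 147.]
s 15 30 89 [658. 122.  15.] [752. 152.  24.]
s 30 60 443 [560. 120.  33.] [781. 240.  44.]
s 60 80 2 [723. 239.  69.] [730. 240.  73.]
s 80 100 2 [687. 239.  85.] [695. 240.  91.]
s 100 125 29 [648. 225. 101.] [666. 239. 117.]
6.2 [575.4  69.5 132.6] [ 1.798e+02 -6.000e-02  8.695e+01] [-0.   0.3 -0.4] [  1.8   8.   95.2   0.   76.6 -85.2] 0.2
```

View pics/w2.png

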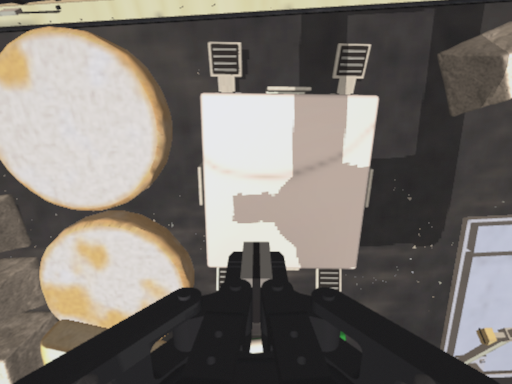

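The bow's nearest point is at y≥225, about 45 mm clear of the gripper's body. The wrist view shows the back left pad near (328,280), so I'll locate it.

```bash
python3 - <<'E'
from h import *
W=np.load('w2.npy');p=np.load('w2p.npy')
for v in (272,280,288): print(W[v,318].round(1),W[v,329].round(1),W[v,340].round(1))
for (u,v) in [(225,60),(351,62)]: print(W[v,u].round(1))
m=(abs(W[...,2]-42)<4)&(W[...,0]>470)&(W[...,0]<660)&(W[...,1]>10)&(W[...,1]<180)
m[230:,225:300]=0
q=W[m].astype(np.float32);rc=cv2.minAreaRect(q[:,:2]);print(rc,cv2.boxPoints(rc))
A=np.c_[q[:,:2],np.ones(len(q))];print(np.linalg.lstsq(A,q[:,2],rcond=None)[0])
cv2.imwrite('pics/w2c.png',cv2.resize(p[250:310,190:370],None,fx=4,fy=4)[:,:,::-1])
E
```

```text
[661.1 126.9  19.8] [660.8 137.5  21.1] [663.1 149.2  18.4]
[668.8 126.5  22.1] [669.3 137.5  22.1] [670.7 148.8  20.9]
[563.9  93.2 182.6] [564.3  97.4 182.3] [678.9 148.6  22.7]
[463.9  50.9  22.2]
[470.5 150.3  21.3]Traceback (most recent call last):
  File "<stdin>", line 7, in <module>
cv2.error: OpenCV(4.12.0) /io/opencv/modules/imgproc/src/convhull.cpp:143: error: (-215:Assertion failed) total >= 0 && (depth == CV_32F || depth == CV_32S) in function 'convexHull'
```

Request:
jog_arm(offset=[[18,23,20],[18,23,20],[18,23,20],[18,23,20],[0,0,0]], delta_rot=[[0,0,0],[0,0,0],[0,0,0],[0,0,0],[0,0,0]], jaw=[0,0,0,0,0])

```text
time: 6.7
tool_pos: [672.5, 141.7, 46.8]
tcp_rot: [179.9, -0.1, 86.9]
ft_force: [-1.4, -0.6, -2.1]
finger_gap: -0.3
```

Request:
jog_arm(offset=[[-4,-3,12],[0,0,6],[0,0,3]], delta_rot=[[0,0,0],[0,0,0],[0,0,0]], jaw=[0,0,0])

```text
time: 7.0
tool_pos: [667.3, 138.8, 22.5]
tcp_rot: [-179.9, -0.1, 87.0]
ft_force: [3.7, 1.0, 11.6]
finger_gap: -0.0
```

Request:
jog_arm(offset=[[0,0,3],[0,0,3]], delta_rot=[[0,0,0],[0,0,0]], jaw=[0,0])

```text
time: 7.2
tool_pos: [668.3, 138.7, 20.5]
tcp_rot: [179.9, -0.2, 87.0]
ft_force: [-6.1, -0.1, 8.8]
finger_gap: 0.2
```

Request:
jog_arm(offset=[[0,0,4],[0,0,4],[0,0,4],[0,0,4]], delta_rot=[[0,0,0],[0,0,0],[0,0,0],[0,0,0]], jaw=[0,0,0,0])

```text
time: 7.6
tool_pos: [669.7, 138.7, 14.5]
tcp_rot: [179.5, -0.3, 86.9]
ft_force: [-5.6, 0.5, 9.6]
finger_gap: -0.4
```

Request:
jog_arm(offset=[[0,0,3],[0,0,3]], delta_rot=[[0,0,0],[0,0,0]], jaw=[0,0])

```text
time: 7.8
tool_pos: [669.9, 138.6, 13.3]
tcp_rot: [179.3, -0.4, 86.8]
ft_force: [-6.8, 1.3, 10.3]
finger_gap: -0.2
```

Request:
jog_arm(offset=[[0,0,5],[0,0,4]], delta_rot=[[0.6,0,0],[0,0,0]], jaw=[0,0])

```text
time: 8.0
tool_pos: [670.1, 138.7, 9.6]
tcp_rot: [179.8, -0.5, 86.8]
ft_force: [-8.5, 0.7, 12.2]
finger_gap: 0.2
```

Request:
jog_arm(offset=[[0,0,3]], delta_rot=[[0,0,0]], jaw=[0])

```text
time: 8.1
tool_pos: [670.1, 138.6, 9.2]
tcp_rot: [179.7, -0.5, 86.8]
ft_force: [-8.6, -0.8, 12.7]
finger_gap: -0.1
```

Request:
jog_arm(offset=[[0,0,4],[0,0,4]], delta_rot=[[0,0,0],[0,0,0]], jaw=[0,0])

```text
time: 8.3
tool_pos: [670.2, 138.7, 8.7]
tcp_rot: [179.6, -0.6, 86.7]
ft_force: [-15.0, -0.2, 24.8]
finger_gap: -0.0
```

Request:
jog_arm(offset=[[0,0,4]], delta_rot=[[0,0,0]], jaw=[0])

```text
time: 8.4
tool_pos: [670.2, 138.7, 8.7]
tcp_rot: [179.6, -0.6, 86.7]
ft_force: [-14.1, -1.0, 21.8]
finger_gap: -0.3
```

The tab is at its stop: z 8.7 and the force is rising. I'll lift, look, then press the corner.

Request:
jog_arm(offset=[[0,0,-20],[0,0,-30],[0,0,-10],[0,-24,0],[0,-22,0],[0,0,0]], delta_rot=[[0,0,0],[0,0,0],[0,0,0],[0,0,0],[0,0,0],[0,0,0]], jaw=[0,0,0,0,0,0])

```text
time: 9.0
tool_pos: [623.3, 138.4, 76.0]
tcp_rot: [179.1, -0.7, 86.5]
ft_force: [0.7, 0.4, -0.7]
finger_gap: 0.0
```

Request:
jog_arm(offset=[[0,0,15],[0,0,12],[0,0,4],[0,0,1]], delta_rot=[[0.8,0.6,0],[0,0,0],[0,0,0],[0,0,0]], jaw=[0,0,0,0])

```text
time: 9.4
tool_pos: [625.8, 138.3, 41.8]
tcp_rot: [179.8, -1.4, 86.4]
ft_force: [-0.5, 1.0, 12.5]
finger_gap: -0.0
```

Request:
jog_arm(offset=[[0,0,1.5]], delta_rot=[[0,0,0]], jaw=[0])

```text
time: 9.5
tool_pos: [626.6, 138.4, 41.3]
tcp_rot: [179.8, -1.4, 86.4]
ft_force: [-10.6, 0.3, 24.6]
finger_gap: -0.1
```

The corner is firm at 25 N. I'll hold a few rows, then draw back.

Request:
jog_arm(offset=[[0,0,1],[0,0,1],[0,0,1],[0,0,1]], delta_rot=[[0,0,0],[0,0,0],[0,0,0],[0,0,0]], jaw=[0,0,0,0])

```text
time: 9.9
tool_pos: [626.7, 138.5, 41.6]
tcp_rot: [-179.9, -1.4, 86.4]
ft_force: [-8.4, -1.9, 14.4]
finger_gap: -0.3
```

Request:
jog_arm(offset=[[0,0,-20],[0,0,-40],[-20,-30,-30],[-20,-35,-20],[-10,-40,0],[0,-40,0],[0,0,0]], delta_rot=[[0,0,0],[0,0,0],[0,0,0],[0,0,0],[0,0,0],[0,0,0],[0,0,0]], jaw=[0,0,0,0,0,0,0])

```text
time: 10.6
tool_pos: [475.1, 92.5, 150.2]
tcp_rot: [-179.6, -1.3, 86.3]
ft_force: [1.1, -0.8, 0.1]
finger_gap: 0.4
```

```bash
python3 - <<'E'
from h import *
st()
p,d=cams.snapshot('scene');cv2.imwrite('pics/s3.png',cv2.resize(p[215:310,200:350],None,fx=5,fy=5)[:,:,::-1])
p,d=cams.snapshot('top');cv2.imwrite('pics/t3.png',p[:,:,::-1]);W=cloud('top',d)
M=cams.camera_model('wrist');p,d=cams.snapshot('wrist');cv2.imwrite('pics/w3.png',p[:,:,::-1])
V=cloud('wrist',d,M)
for n,A in(('top',W),('wrist',V)):
    print(n)
    for k,(x,y) in dict(FL=(467,149),FR=(462,49),BR=(663,37),BL=(669,137.5)).items():
        q=A[(abs(A[...,0]-x)<7)&(abs(A[...,1]-y)<8)&(A[...,2]<60)]
        print(k,len(q),np.median(q[:,2]).round(1) if len(q) else None)
    m=(abs(A[...,2]-42)<6)&(A[...,0]>500)&(A[...,0]<630)&(A[...,1]>35)&(A[...,1]<150)
    q=A[m]; 
    if len(q)>100:print(len(q),np.linalg.lstsq(np.c_[q[:,:2],np.ones(len(q))],q[:,2],rcond=None)[0])
st()
E
```

```text
10.6 [475.1  92.5 150.2] [-179.59   -1.28   86.34] [ 1.1 -0.8  0.1] [  3.9  -7.6 108.9   1.3  78.9 -82.7] 0.4
top
FL 46 21.5
FR 5 23.9
BR 48 22.3
BL 42 9.0
3132 [-1.58144637e-03  1.75013686e-03  4.28087201e+01]
wrist
FL 252 23.4
FR 228 23.9
BR 0 None
BL 0 None
6262 [-3.65738460e-04  3.48727217e-04  4.36677841e+01]
10.75 [480.3  92.6 152. ] [-179.89   -1.31   86.34] [ 0.1 -0.  -0.5] [  3.9  -7.1 108.3   1.3  78.8 -82.7] -0.1
```

View pics/s3.png

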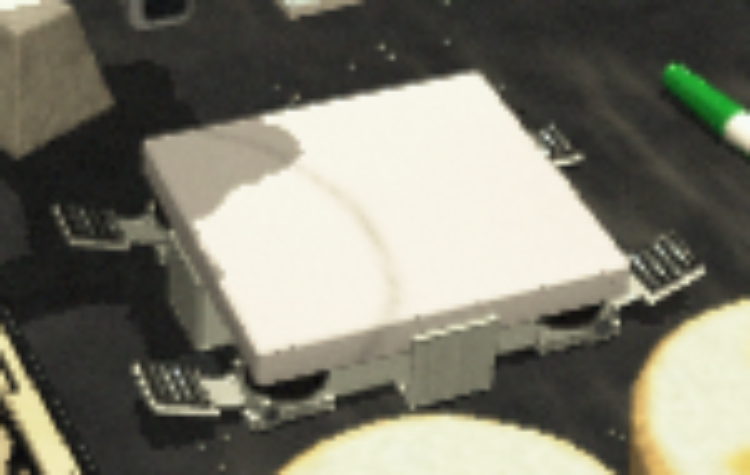

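View pics/w3.png

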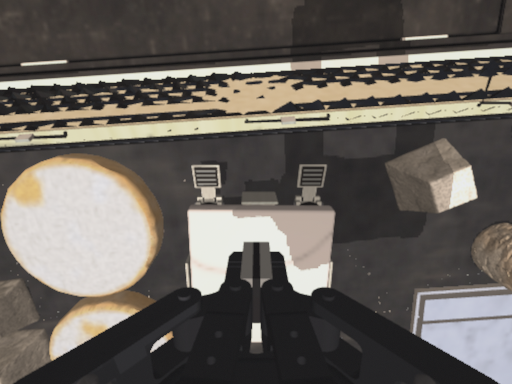

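The back left pad now sits at 9 mm (flat) and the other three are at about 22–24 mm. The slab is level to about 0.002 rad, and the arm is clear of everything.

```bash
python3 - <<'E'
from h import *
st();print(r.hand_in())
E
```

```text
10.75 [480.3  92.6 152. ] [-179.89   -1.31   86.34] [ 0.1 -0.  -0.5] [  3.9  -7.1 108.3   1.3  78.8 -82.7] -0.1
the job is handed in; nothing more can be done
None
```

The worn foot was at the back left corner. I pressed its tab flat, proved the corner firm, drew back and handed the job in at 10.75 s; no verdict was reported.

- **Finding the corner:** Front right and front left were firm, staying within about 0.5 mm at 40 N. Back left sank about 3.3 mm at under 20 N, and a partly blocked top view showed a tilt of about 0.045 rad. I did not press back right, since back left had already given way.
- **Packing the tab:** I pressed the back left tab down to its stop, at fingertip height 8.7 mm with about 22–25 N.
- **Proving it:** I pressed the same corner again for about 0.5 s. The readings were 12–25 N and the fingers stayed within about 0.5 mm of the slab's rest height.
- **Last checks:**
  - The back left pad is at 9 mm and the other three are at about 22–24 mm.
  - The front right pad had only 5 points in the top view, but the wrist view agreed.
  - The slab is level to about 0.002 rad.
  - The fingers are about 150 mm above the deck and touching nothing.

No check failed or disagreed. I did not measure the bystander objects again afterwards; the arm met no unexpected force.

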